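Load the sample cell and preload it in the bench screw press

ROBOT

A 6-joint arm with a two-finger parallel gripper is mounted at the origin on the work surface; the furniture and walls round the work are solid. World frame = base frame: x ahead of the robot, y to its left, z up, the work surface at z = 0. Lengths are in mm, angles in rad, forces in N, time in s.
With the tool pointing down it reaches from about 400 to 925 mm from the base axis. Payload 12.5 kg.
Tool frame: the origin (TCP) lies midway between the tips of the shut fingers; the grasp point (between the pads) lies 19 mm behind it (env.pinch_z is the z of the grasp point in the tool frame, in mm); z points along the fingers, y is the line along which they close (so a half turn about z gives the same grasp; the last joint's range is limited). The gripper opens to 95 mm and grips with 3 to 60 N. Pads are 20 mm wide; open, the fingers measure 119 mm over their backs; the gripper's body (75 mm by 180 mm) begins 59 mm behind the grasp point.
Start: joints at [-1.396, 0.491, 1.559, -0, 1.092, -0.106], TCP at [173.225, -600.533, 214.661] pointing down, gripper open.
Joint ranges: [-3.1, 3.1], [-0.84, 2.19], [0.05, 2.79], [-1.13, 4.28], [0.06, 2.93], [-2.69, 2.69]. Speed limits (rad/s): [2.22, 2.22, 2.79, 3.14, 3.14, 3.14].

INTERFACE

Orientations are given as [roll, pitch, yaw] about the fixed x, y, z axes, in that order (R = Rz(yaw) Ry(pitch) Rx(roll)).
In Python, from cell import env, eyes gives the robot as it stands.
- The arm moves only by the shell command python3 -m inch 'ROWS'. ROWS is JSON, a list of rows, each a list of 3 entries, a list of its own where there are three numbers: the shift along the tool's x, y, z in units of 60 mm (1.0 is 60 mm), then the turn about the tool's z in units of 5 degrees (1.0 is 5 degrees), then the closure, from -1 (fully open) to 1 (shut). In form: [[[tx, ty, tz], turn, claw], ...]. A call has exactly 10 rows; each row shifts and turns the commanded pose from where the row before left it, along the tool's axes as they then stand; what a row does not reach is not made up. A row lasts 1/8 s, in which the tool goes at most 62.5 mm and 10.7 degrees, less where a joint would pass 70% of its speed; a pose out of reach is approached as far as the arm can. A call is refused whole if a number of a shift passes 1 or a number of a turn 1, either way. A call with a gripper value outside its range is refused whole. The fingers move at their own pace and stop on an object; the grip force is fixed at half the most. Time passes only in rows, so rows that do not move let the fingers close, or fill a call up. It gives the time, the measured TCP pose, the force, the opening and the grip force at its end, in the units of the state.
- env.state(): the state, without advancing time (a new reading comes with each control period).
- eyes.read_camera(name): name is "side" or "top" or "wrist"; returns a dict with "pixels" (384x512x3 uint8, red, green, blue), "fx", "fy", "cx", "cy" (pixels), "extrinsics" (4x4, takes a point from world to camera coordinates). Camera axes: x right, y down, z forward; pixel columns grow to the right and rows downward; lengths in mm; the calibration is good to about 2 mm. A picture is of the moment at which its call begins. There is no depth.
- env.job_done(): hands the job in; it is judged then, once.
Trained networks look in a picture, given as the dict that the camera call returned (one of the last four; its "shot" number tells which), for a name from the list of things; names that differ only in an ending like _2 or _b are one class to them, and where a whole thing is asked for, a point or a joint stands for the part that bears it (a point fixed in the world has none). Each returns a list of dicts, best first, with "score" (0 to 1); they miss things now and then, are a little off and sometimes report something else, mostly with a low value. They report only what shows in the picture. A call takes as long as a camera call. They do not tell look-alikes from the thing itself.
- eyes.boxes_of(name, picture): "centre" ([row, column] in pixels, amid what is visible of it).
- eyes.cut_out(name, picture): "mask" (384x512 bool, what is visible of it) and "centre" ([row, column] in pixels, amid what is visible of it).
- eyes.spot_point(name, picture): "centre" ([row, column] in pixels: a listed point, or the origin of a listed thing).
The state is a dict: "t": time; "joints": joint angles; "qvel": joint speeds; "tau": joint torques, N m; "eef_pos": TCP position; "tcp_rot": TCP orientation; "ft_force": force on the tool from outside, world axes, zero at the start; "moment": the same for the moment, N m; "opening": opening from 0.0 (shut) to 1.0 (fully open); "grip_force": force on a finger pad.
Only numpy, scipy, OpenCV 4.12 (cv2) and the standard library are available. Lean on these libraries where they do the work, as an engineer would, in place of code of your own. Each camera call takes 0.05 s, during which the arm holds its last target. There are 200 camera calls.

TASK

Seat the steel cell upright in the round nest of the press carriage, then push the carriage fully home under the press. Wind the crank clockwise until you feel the foot meet the cell's plunger, then add a quarter of a turn more, never over-pressing the cell, and let go, leaving it clamped. Leave the other things on the bench where they are.

Things in the scene. Friction and masses are not known exactly. Their poses are not given: they have to be found in the camera images.
- cell: plain steel upright cylinder 48 mm in diameter and 36 mm high, 0.48 kg, with a thinner 28 mm steel plunger standing out of its top; origin at the centre of its underside, z up its axis. The plunger stands out by 4 to 18 mm, differently from cell to cell (not measured), and does not sink under the press. Grip it by the 48 mm body.
- press: the bench screw press, fixed: grey base 160 x 110 x 18 mm, two 22 mm steel columns 116 mm apart along its x, grey crosshead 156 x 46 mm with its top 152 mm above the bench; origin on the bench under the screw axis. A 70 mm wide slideway runs out from it along its own +y to 220 mm from the axis.
- crank_axis (a point): point on the vertical screw axis at the middle height of the crank's sleeve, 198 mm above the bench
- crank_grip (a point): middle of the crank's upright black sleeve: 20 mm in diameter, 48 mm high (174 to 222 mm above the bench), turning freely on its own pin, 55 mm from the screw axis. The crank stays at this height as it turns; hub and crank arm under the sleeve reach 179 mm above the bench.
- crank (a joint): angle of the crank in rad, growing clockwise seen from above, which drives the ram down 20 mm a turn. At 0 the sleeve lies along -y of the press from the axis. Dry friction is about 0.36 N m (about 6.5 N at the sleeve) while free, and it stays where it is left, also under the right load. After contact the turning force at the sleeve rises steadily, by about 4.7 N in a quarter turn (3 N per rad).
- ram: the screw's ram, sliding down as the crank turns; origin on the press axis, at bench height when the crank is at 0. It carries the foot on stiff spring washers (about 17 N per mm), so that a quarter turn after contact loads the cell with about 80 N; the cell is damaged at 130 N.
- foot_face (a point): centre of the underside of the 40 mm round unloaded foot on the ram; 94 mm above the bench when the crank is at 0
- carriage (a joint): how far the carriage is pulled out along the press's +y, in m: 0 is fully home (hard stop, nest under the foot), at most 0.145. About 2.5 N of sliding friction.
- nest (a point): centre of the nest's floor, 30 mm above the bench: a round seat about 53 mm wide (48 mm cell) inside a ring 7 mm high and 63 mm over its outside, on the aluminium carriage
- push_plate (a point): middle of the top edge of the carriage's upright end plate: 52 mm wide, 8 mm thick along the carriage's travel, 45 mm high, its top 74 mm above the bench, 125 mm outward of the nest; push its outer face to drive the carriage home
- beaker: bystander: small clear plastic beaker 50 mm wide, 58 mm high; origin under its centre
- dropper: bystander: small brown bottle with black cap, 53 mm wide, 98 mm high; origin under its centre
- petri_dish: bystander: petri dish 61 mm wide, 14 mm high; origin under its centre
Not all that is in view belongs to the job. What is shaped like the cell but pink or purple is not meant.

How it is judged:
By the outcome, as a careful person would: the job done as asked, in the order asked, and still so for the second after the job is handed in, with the robot touching nothing.
It also fails if it takes over 72 s, if anything falls off the work surface, if the arm or the gripper's body presses on something with over 40 N, if the wrist force passes 120 N, or if a joint passes its speed limit or range.

## Working session

There is one attempt and no reset: what is moved stays moved. The work goes in short steps, Python scripts to look and compute and a shell command to move; the robot and the scene stay as the last step left them, time stands still between calls to the robot, and variables do not carry over. Pictures are saved under pics/ and viewed, at most 10 in all, crops included, and the job is handed in when it is done.

```bash
ls; mkdir -p pics; cat > h.py <<'E'
import numpy as np, cv2
from cell import env, eyes
def ray(p,c):
    E=np.array(p["extrinsics"]);R=E[:3,:3];t=E[:3,3]
    d=R.T@np.array([(c[1]-p["cx"])/p["fx"],(c[0]-p["cy"])/p["fy"],1]);o=-R.T@t
    return o,d/np.linalg.norm(d)
def atz(p,c,z):
    o,d=ray(p,c);return o+d*(z-o[2])/d[2]
def tri(rs):
    A=0;b=0
    for o,d in rs:
        P=np.eye(3)-np.outer(d,d);A=A+P;b=b+P@o
    x=np.linalg.solve(A,b)
    return x,[float(np.linalg.norm((np.eye(3)-np.outer(d,d))@(x-o))) for o,d in rs]
def proj(p,x):
    E=np.array(p["extrinsics"]);q=E[:3,:3]@np.array(x)+E[:3,3]
    return np.array([p["fy"]*q[1]/q[2]+p["cy"],p["fx"]*q[0]/q[2]+p["cx"]])
def save(p,n): cv2.imwrite("pics/"+n,cv2.cvtColor(p["pixels"],cv2.COLOR_RGB2BGR))
np.set_printoptions(precision=1,suppress=True)
E
python3 - <<'E'
from h import *
P={n:eyes.read_camera(n) for n in("side","top","wrist")}
cv2.imwrite("pics/a.png",cv2.cvtColor(np.hstack([cv2.resize(P[n]["pixels"],(400,300)) for n in("side","wrist")]),cv2.COLOR_RGB2BGR))
save(P["top"],"top0.png")
for n in("cell","press","crank_grip","crank_axis","nest","push_plate","foot_face","beaker","dropper","petri_dish"):
    r={}
    for c in P:
        L=eyes.spot_point(n,P[c]); r[c]=L
        print(n,c,[(np.array(l["centre"]).round(1).tolist(),round(l["score"],2)) for l in L[:3]])
    if r["side"] and r["top"]:
        x,e=tri([ray(P[c],r[c][0]["centre"]) for c in("side","top")]);print("   ->",x,e)
print(env.state(),env.pinch_z)
E
```

```text
pics
cell side [([253.4, 251.7], 0.87), ([212.6, 265.4], 0.68), ([216.0, 232.4], 0.65)]
cell top [([204.4, 250.6], 0.65), ([181.7, 218.6], 0.58), ([216.3, 224.4], 0.55)]
cell wrist []
   -> [443.6  17.1 -74.9] [13.297405922611611, 13.2974059226116]
press side [([269.6, 315.2], 0.88)]
press top [([144.7, 296.6], 0.7)]
press wrist []
   -> [ 616.1 -135.3   -0.9] [3.525280847956802, 3.525280847956847]
crank_grip side [([205.4, 299.2], 0.6)]
crank_grip top [([154.4, 309.5], 0.7)]
crank_grip wrist []
   -> [ 563.6 -154.   194.9] [1.5320609851890794, 1.532060985188898]
crank_axis side [([199.3, 317.7], 0.92)]
crank_axis top [([135.6, 300.0], 0.74)]
crank_axis wrist []
   -> [ 611.6 -128.1  194.3] [3.907517979188955, 3.9075179791887185]
nest side [([228.0, 309.0], 0.57)]
nest top [([149.6, 260.5], 0.87)]
nest wrist []
   -> [603.9 -18.4  36.7] [3.8344864687322553, 3.834486468732345]
push_plate side [([191.9, 297.6], 0.75)]
push_plate top [([154.4, 213.9], 0.86)]
push_plate wrist []
   -> [586.4 126.8  58.4] [2.4993158234062403, 2.499315823406283]
foot_face side [([236.3, 314.3], 0.57)]
foot
[... 202 characters left out ...]
[([319.1, 258.5], 0.81)]
dropper top [([187.3, 343.5], 0.51)]
dropper wrist []
   -> [ 478.1 -284.4   -5.5] [2.098398907028753, 2.0983989070286446]
petri_dish side [([289.9, 191.3], 0.92)]
petri_dish top [([236.5, 318.3], 0.63)]
petri_dish wrist []
   -> [ 323.3 -199.8   -1.7] [0.16487580649864528, 0.16487580649872663]
{'t': 1.65, 'joints': array([-1.4,  0.5,  1.6,  0. ,  1.1, -0.1]), 'qvel': array([ 0.,  0., -0., -0.,  0., -0.]), 'tau': array([  0. , -61.2, -25.8,   0.1,   0. ,  -0. ]), 'eef_pos': array([ 173.2, -600.5,  214.7]), 'tcp_rot': array([3.1, 0. , 0.3]), 'ft_force': array([-0.1, -0.1,  0.5]), 'moment': array([-0., -0., -0.]), 'grip_force': 0.0, 'opening': 0.9988902140217192} -18.8
```

View pictures.

View pics/top0.png

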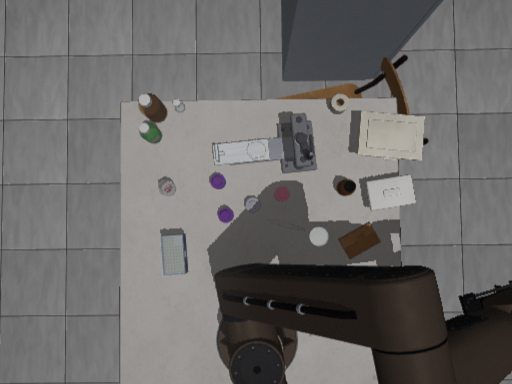

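View pics/a.png

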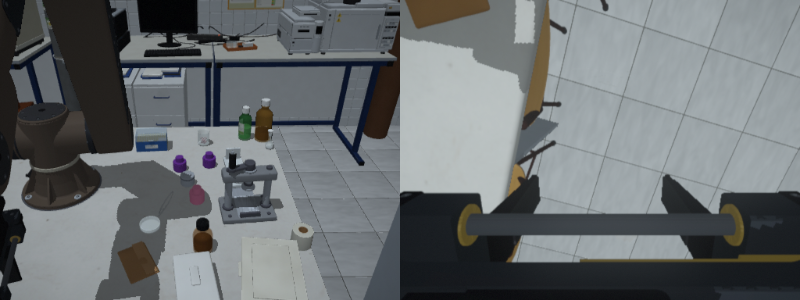

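Top view: steel cell ≈ (204,251), purple ones (181,218) and (215,225), pink (194,282); press at (145,297) with its slideway to the left out to col 214. In the side view the steel cell is at about (232,241) and was not among the first three; the crank sleeve is near (205,299).

```bash
python3 - <<'E'
from h import *
s=env.state();print(s["tcp_rot"][2],s["eef_pos"])
s=eyes.read_camera("side");t=eyes.read_camera("top")
for nm,p in(("side",s),("top",t)):
    for l in eyes.cut_out("cell",p): 
        m=l["mask"];print(nm,np.array(l["centre"]),round(l["score"],2),m.sum(),p["pixels"][m].mean(0))
c=atz(t,(204.4,250.6),0);print("cell by top",c,"side pix",proj(s,c),proj(s,c+[0,0,36]))
for n,z in(("nest",30),("push_plate",74),("crank_grip",198),("crank_axis",198),("press",0)):
    for nm,p in(("side",s),("top",t)):
        L=eyes.spot_point(n,p)
        if L: print(n,nm,atz(p,L[0]["centre"],z))
E
```

```text
0.28075462462590695 [ 173.2 -600.5  214.7]
side [204.1 266.9] 0.89 304 [66.6 36.9 97.1]
side [226.7 238.6] 0.88 331 [79.2 85.4 93. ]
side [211.7 228.6] 0.78 309 [66.7 36.7 97.3]
side [247.8 252.3] 0.73 424 [96.7 58.7 76.2]
top [203.9 251.4] 0.72 168 [103.4 105.  110. ]
top [191.  281.6] 0.48 163 [94.3 57.2 68.4]
top [186.3 343.5] 0.18 240 [36.5 27.  21.3]
cell by top [428.6  15.4   0. ] side pix [232.4 240.7] [221.5 240.3]
nest side [602.5 -14.3  30. ]
nest top [602.6 -17.4  30. ]
push_plate side [583.1 113.6  74. ]
crank_grip side [ 566.4 -160.1  198. ]
crank_grip top [ 460.9 -249.3  198. ]
crank_axis side [ 608.2 -123.8  198. ]
crank_axis top [ 613. -124.  198.]
press side [ 611.8 -137.9    0. ]
press top [ 617.6 -135.7    0. ]
```

```bash
python3 -m inch '[[[0,0,-0.1],-1,-1],[[0,0,-0.1],-1,-1],[[0,0,-0.1],-1,-1],[[0,0,-0.1],-1,-1],[[0,0,-0.1],-1,-1],[[0,0,-0.1],-1,-1],[[0,0,0],-1,-1],[[0,0,0],-1,-1],[[0,0,0],-1,-1],[[0,0,0],-1,-1]]'
```

```text
t: 3.6
eef_pos: [173.2, -600.5, 250.6]
tcp_rot: [-3.142, 0.0, 1.156]
ft_force: [-0.6, 0.4, -0.6]
opening: 1.001
grip_force: 0.0
```

```bash
python3 -m inch '[[[0.6,0.8,0],-0.95,-1],[[0.6,0.8,0],-0.95,-1],[[0.6,0.8,0],-0.95,-1],[[0.6,0.8,0],-0.95,-1],[[0.6,0.8,0],-0.96,-1],[[1,0,0],0,-1],[[1,0,0],0,-1],[[1,0,0],0,-1],[[1,0,0],0,-1],[[1,0,0],0,-1]]'
python3 -m inch '[[[1,0,0],0,-1],[[1,0,0],0,-1],[[0.5,0,0],0,-1],[[0,0,0],0,-1],[[0,0,0],0,-1],[[0,0,0],0,-1],[[0,0,0],0,-1],[[0,0,0],0,-1],[[0,0,0],0,-1],[[0,0,0],0,-1]]'
python3 - <<'E'
from h import *
s=env.state();print(s["tcp_rot"],s["eef_pos"])
w=eyes.read_camera("wrist");save(w,"w1.png");np.savez("w1.npz",**{k:w[k] for k in("pixels","fx","fy","cx","cy","extrinsics")})
print(ray(w,(192,256)))
for n in("cell","nest","push_plate","press"):
    print(n,[(np.array(l["centre"]),round(l["score"],2),) for l in eyes.spot_point(n,w)])
for l in eyes.cut_out("cell",w): print(np.array(l["centre"]),l["score"],l["mask"].sum(),w["pixels"][l["mask"]].mean(0))
E
```

```text
t: 4.85
eef_pos: [448.9, -184.9, 250.8]
tcp_rot: [3.141, 0.0, 1.569]
ft_force: [1.0, -0.2, -0.3]
opening: 0.999
grip_force: 0.0
t: 6.1
eef_pos: [449.4, -36.8, 250.6]
tcp_rot: [-3.142, 0.0, 1.569]
ft_force: [0.6, -0.1, 0.6]
opening: 1.005
grip_force: 0.0
[-3.1  0.   1.6] [449.4 -36.8 250.6]
(array([449.4,  38.8, 422.1]), array([-0. , -0.3, -1. ]))
cell [(array([135.2, 242.1]), 0.87), (array([ 47.4, 299.4]), 0.86), (array([198.5, 260.9]), 0.82), (array([ 68.3, 211.8]), 0.66)]
nest []
push_plate [(array([ 32.5, 391.8]), 0.67)]
press [(array([235.1, 364.8]), 0.83)]
[202.4 260.1] 0.93 1178 [179.9 124.8 151.4]
[135.6 239.7] 0.9 1135 [154.4 166.1 174.9]
[ 44.4 301.8] 0.87 1677 [ 73.6  48.8 100.4]
[ 66.6 211.7] 0.78 1471 [ 76.8  53.  103.7]
```

View pics/w1.png

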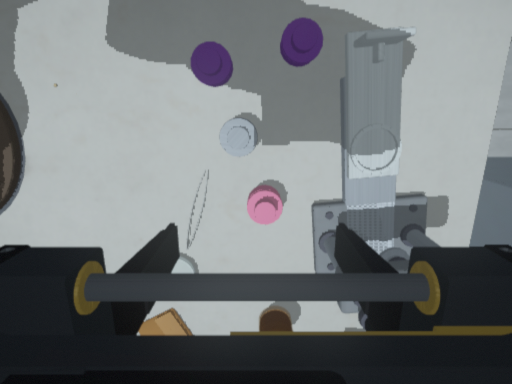

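Wrist view: steel cell at (135,240), pink at (202,262), purple at (64,212) and (42,302), nest ring about (147,374), push plate top about (31,385). A second wrist view from lower and to the right.

```bash
python3 -m inch '[[[0.2,0.4,-0],0,-1],[[0.2,0.4,0.2],0,-1],[[0,0.3,0.2],0,-1],[[0,0,0.2],0,-1],[[0,0,0.2],0,-1],[[0,0,0.2],0,-1],[[0,0,0],0,-1],[[0,0,0],0,-1],[[0,0,0],0,-1],[[0,0,0],0,-1]]'
python3 - <<'E'
from h import *
s=env.state();print(s["tcp_rot"],s["eef_pos"])
w=eyes.read_camera("wrist");save(w,"w2.png");np.savez("w2.npz",**{k:w[k] for k in("pixels","fx","fy","cx","cy","extrinsics")})
w1=np.load("w1.npz");W1={k:w1[k] for k in w1}
for n,z in(("cell",0),("nest",30),("push_plate",74),("press",0),("beaker",0)):
    for l in eyes.spot_point(n,w): print(n,np.array(l["centre"]),round(l["score"],2),atz(w,l["centre"],z))
for l in eyes.cut_out("cell",w): print(np.array(l["centre"]),l["score"],w["pixels"][l["mask"]].mean(0))
print(atz(W1,(135.2,242.1),0),atz(W1,(147,374),37),atz(W1,(32.5,391.8),74), proj(w,[603,-16,37]))
E
```

```text
t: 7.65
eef_pos: [515.6, -12.9, 190.9]
tcp_rot: [3.141, 0.0, 1.569]
ft_force: [-0.7, -1.1, 0.5]
opening: 0.998
grip_force: 0.0
[3.1 0.  1.6] [515.6 -12.9 190.9]
cell [159.4 185.6] 0.91 [430.7   7.2   0. ]
cell [ 63.1 243.9] 0.72 [502. 114.   0.]
cell [ 85.1 147.4] 0.57 [393.1  91.3   0. ]
cell [229.5 208.3] 0.56 [453.9 -82.9   0. ]
nest [176.7 330.3] 0.66 [598.1  -7.9  30. ]
push_plate [ 45.9 341.2] 0.58 [589.3 117.2  74. ]
press [266.3 325.6] 0.93 [ 607.1 -135.5   -0. ]
[238.  206.2] 0.97 [177.3 121.4 148.7]
[164.3 175. ] 0.87 [155.2 166.7 175.4]
[ 81.7 136.2] 0.84 [ 83.7  54.4 114.2]
[ 55.6 247.4] 0.68 [ 78.7  50.8 107.7]
[429.8   7.3   0. ] [597.6  -4.9  37. ] [589.8 117.1  74. ] [185.2 335.7]
```

View pics/w2.png

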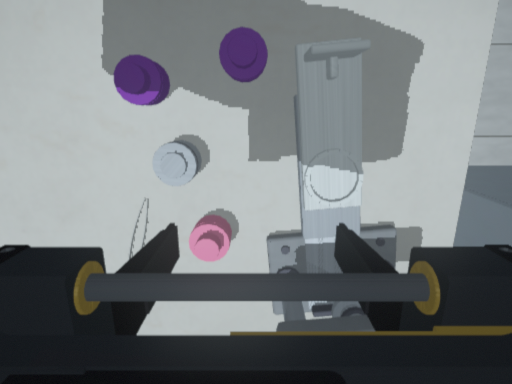

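```bash
python3 - <<'E'
import cv2,numpy as np
a=cv2.imread("pics/w1.png");b=cv2.imread("pics/w2.png")
f=lambda i,r,c:cv2.resize(i[r-35:r+35,c-45:c+45],(396,308),interpolation=cv2.INTER_CUBIC)
cv2.imwrite("pics/crop.png",np.vstack([np.hstack([f(a,138,240),f(a,147,374)]),np.hstack([f(b,162,176),f(b,175,331)])])[:600,:])
E
```

```text
(no output)
```

View pics/crop.png

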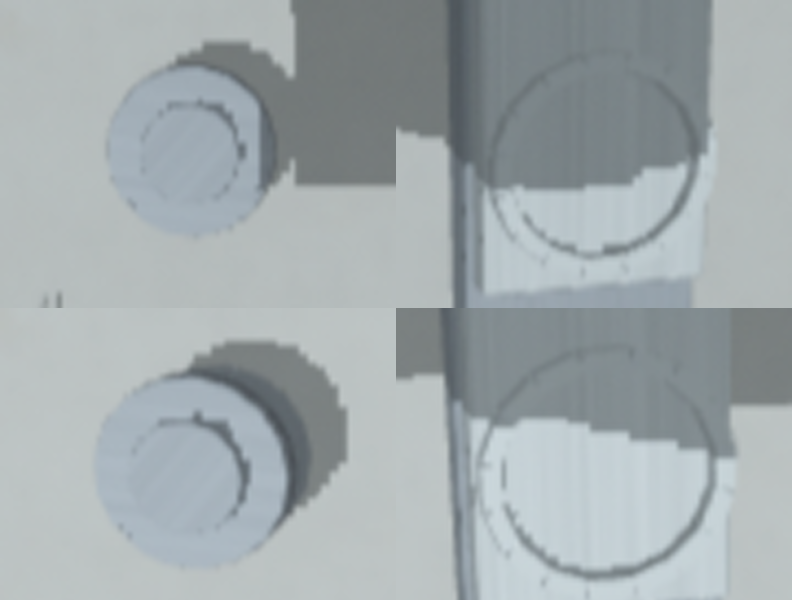

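```bash
python3 - <<'E'
from h import *
W=[{k:v for k,v in np.load(f"w{i}.npz").items()} for i in(1,2)]
def T(n,a,b,z):
    print(n,*tri([ray(W[0],a),ray(W[1],b)]),"at z:",atz(W[0],a,z),atz(W[1],b,z))
T("bodytop",(137.3,238.6),(164.2,174.6),36)
g=lambda r0,c0,x,y:(r0+y/4.4-.5,c0+x/4.4-.5)
T("plunger",g(103,195,191,153),g(127,131,189.5,167),46)
T("nest",(146.7,374),(174.9,331.6),37)
E
```

```text
bodytop [427.1   7.6  36.8] [0.10564294723112694, 0.10564294723114569] at z: [427.1   7.4  36. ] [426.8   7.6  36. ]
plunger [426.4   7.7  38.4] [0.01426176223177865, 0.014261762231752238] at z: [426.8   8.3  46. ] [428.4   9.   46. ]
nest [597.9  -4.6  36.3] [0.010627913073183197, 0.010627913073097543] at z: [597.6  -4.5  37. ] [597.7  -4.4  37. ]
```

```bash
python3 -m inch '[[[0.12,-0.5,0.2],0,-1],[[0.12,-0.5,0.2],0,-1],[[0.1,-0.477,0.25],0,-1],[[0,0,0.5],0,-1],[[0,0,0.5],0,-1],[[0,0,0.4],0,-1],[[0,0,0.3],0,-1],[[0,0,0],0,-1],[[0,0,0],0,-1],[[0,0,0],0,-1]]'
```

```text
t: 9.25
eef_pos: [427.3, 7.7, 50.3]
tcp_rot: [3.14, 0.0, 1.569]
ft_force: [-0.4, -0.5, 0.3]
opening: 1.002
grip_force: 0.0
```

```bash
python3 -m inch '[[[0,0,0.25],0,-1],[[0,0,0.25],0,-1],[[0,0,0.15],0,-1],[[0,0,0],0,-1],[[0,0,0],0,0.2],[[0,0,0],0,1],[[0,0,0],0,1],[[0,0,0],0,1],[[0,0,0],0,1],[[0,0,0],0,1]]'
```

```text
t: 10.5
eef_pos: [426.8, 7.7, 10.6]
tcp_rot: [-3.141, 0.0, 1.569]
ft_force: [-0.2, 0.7, 1.0]
opening: 0.497
grip_force: 30.0
```

```bash
python3 -m inch '[[[0,0,-0.33],0,1],[[0,0,-0.5],0,1],[[0,0,-0.5],0,1],[[0,0.5,0],0,1],[[-0.1,0.7,0],0,1],[[-0.1,0.7,0],0,1],[[0,0.6,0],0,1],[[0,0.35,0],0,1],[[0,0,0],0,1],[[0,0,0],0,1]]'
python3 - <<'E'
from h import *
s=env.state();print(s["tcp_rot"],s["eef_pos"],s["ft_force"],s["opening"])
a=eyes.read_camera("side");w=eyes.read_camera("wrist")
f=lambda i,r,c,h,k:cv2.resize(i["pixels"][max(r-h,0):r+h,max(c-k,0):c+k],(400,300),interpolation=cv2.INTER_CUBIC)
r,c=proj(a,[598,-5,60]).astype(int)
print(r,c)
cv2.imwrite("pics/d.png",cv2.cvtColor(np.hstack([f(a,r,c,45,60),f(w,250,256,120,160)]),cv2.COLOR_RGB2BGR))
E
```

```text
t: 11.75
eef_pos: [596.7, -4.5, 89.8]
tcp_rot: [-3.14, -0.0, 1.569]
ft_force: [-0.5, -0.1, -5.1]
opening: 0.497
grip_force: 30.0
[-3.1 -0.   1.6] [596.7  -4.5  89.8] [-0.5 -0.1 -5.1] 0.49694362109713375
217 305
```

View pics/d.png

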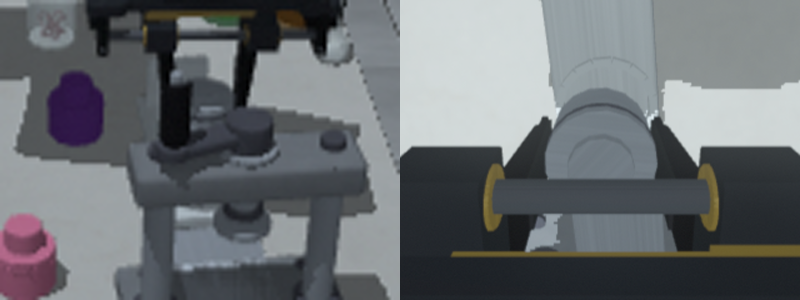

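The held cell hangs upright over the slideway (wrist view: cell between the fingers, nest ring behind it); lower it.

```bash
python3 -m inch '[[[0,0.01,0.25],0,1],[[0,0,0.25],0,1],[[0,0,0.15],0,1],[[0,0,0.03],0,1],[[0,0,0.03],0,1],[[0,0,0.03],0,1],[[0,0,0.03],0,1],[[0,0,0.02],0,1],[[0,0,0.02],0,1],[[0,0,0],0,1]]'
```

```text
t: 13.1
eef_pos: [598.8, -4.8, 41.9]
tcp_rot: [3.141, 0.0, 1.569]
ft_force: [1.4, -2.7, -4.2]
opening: 0.503
grip_force: 30.0
```

```bash
python3 -m inch '[[[0,0,0.01],0,1],[[0,0,0.01],0,1],[[0,0,0],0,1],[[0,0,0],0,0.3],[[0,0,0],0,-0.2],[[0,0,0],0,-0.5],[[0,0,0],0,-0.5],[[0,0,-0.1],0,-0.5],[[0,0,-0.2],0,-0.5],[[0,0,-0.3],0,-0.5]]'
python3 - <<'E'
from h import *
s=env.state();print(s["eef_pos"],s["ft_force"],s["opening"])
E
```

```text
t: 14.35
eef_pos: [598.4, -4.6, 77.7]
tcp_rot: [-3.141, 0.0, 1.569]
ft_force: [-0.2, 0.1, 0.6]
opening: 0.75
grip_force: 0.0
[598.4  -4.6  77.7] [-0.2  0.1  0.6] 0.7498735725242583
```

```bash
python3 -m inch '[[[0,0,-0.4],0,-0.5],[[0,0,-0.6],0,-0.5],[[0.3,0,-0.3],0,0],[[0.4,0,0],0,1],[[0,0,0],0,1],[[0,0,0],0,1],[[0,0,0],0,1],[[0,0,0],0,1],[[0,0,0],0,1],[[0,0,0],0,1]]'
python3 - <<'E'
from h import *
s=env.state();print(s["eef_pos"],s["opening"])
w=eyes.read_camera("wrist");a=eyes.read_camera("side")
np.savez("w3.npz",**{k:w[k] for k in("pixels","fx","fy","cx","cy","extrinsics")});np.savez("s3.npz",**{k:a[k] for k in("pixels","fx","fy","cx","cy","extrinsics")})
r,c=proj(w,[598,-4,66]).astype(int);print(r,c)
ra,ca=proj(a,[598,-4,66]).astype(int);print(ra,ca)
f=lambda i,r,c,h,k:cv2.resize(i["pixels"][r-h:r+h,c-k:c+k],(400,400),interpolation=cv2.INTER_CUBIC)
cv2.imwrite("pics/e.png",cv2.cvtColor(np.hstack([f(w,r,c,40,40),f(a,ra,ca,25,25)]),cv2.COLOR_RGB2BGR))
print("push",np.array([598,-4.5])+np.array([-.069,.998])*124)
E
```

```text
t: 15.6
eef_pos: [598.6, 37.3, 154.5]
tcp_rot: [-3.141, 0.0, 1.569]
ft_force: [0.0, -0.8, -0.6]
opening: 0.011
grip_force: 0.0
[598.6  37.3 154.5] 0.01095598824448076
241 256
215 305
push [589.4 119.3]
```

View pics/e.png

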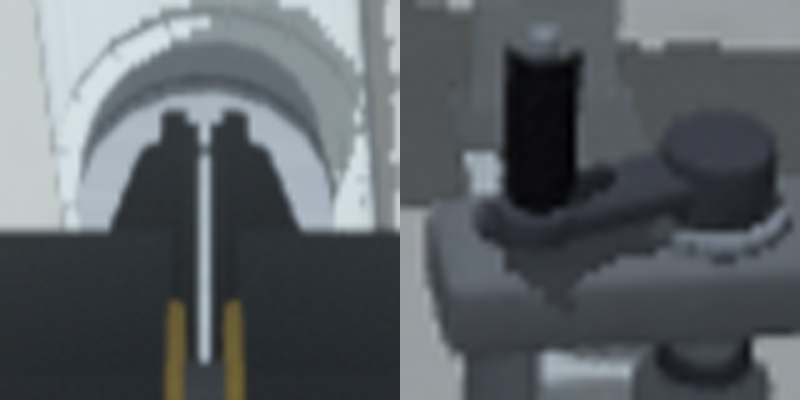

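Wrist crop: the cell sits inside the ring, the fingers hiding its plunger; the side crop shows only the crank sleeve. On to the push plate.

```bash
python3 -m inch '[[[0.5,-0.1,0],0,1],[[0.8,-0.05,0],0,1],[[0.66,0,0],0,1],[[0,0,0],0,1],[[0,0,0.4],0,1],[[0,0,0.6],0,1],[[0,0,0.5],0,1],[[0,0,0.24],0,1],[[0,0,0],0,1],[[0,0,0],0,1]]'
python3 - <<'E'
from h import *
w=eyes.read_camera("top");np.savez("t4.npz",**{k:w[k] for k in("pixels","fx","fy","cx","cy","extrinsics")})
w=eyes.read_camera("side")
r,c=proj(w,[598,-4,66]).astype(int)
r2,c2=proj(w,[590,120,74]).astype(int);print(r,c,r2,c2,proj(w,[598,-4,66]))
cv2.imwrite("pics/f.png",cv2.cvtColor(cv2.resize(w["pixels"][150:260,250:370],(800,580)[:2],interpolation=cv2.INTER_CUBIC),cv2.COLOR_RGB2BGR))
E
```

```text
t: 16.95
eef_pos: [590.4, 154.9, 51.3]
tcp_rot: [3.14, -0.0, 1.569]
ft_force: [-0.0, -0.4, 0.2]
opening: 0.003
grip_force: 0.0
215 305 188 298 [215.7 305.2]
```

```bash
python3 -m inch '[[[-0.15,0,0],0,1],[[-0.15,0.01,0],0,1],[[-0.15,0.01,0],0,1],[[-0.2,0.014,0],0,1],[[-0.25,0.017,0],0,1],[[-0.25,0.017,0],0,1],[[-0.25,0.017,0],0,1],[[-0.25,0.017,0],0,1],[[-0.25,0.017,0],0,1],[[-0.2,0.014,0],0,1]]'
```

```text
t: 18.3
eef_pos: [597.5, 27.9, 50.2]
tcp_rot: [-3.141, 0.0, 1.569]
ft_force: [2.4, 4.0, -0.3]
opening: 0.004
grip_force: 1.6
```

View pics/f.png

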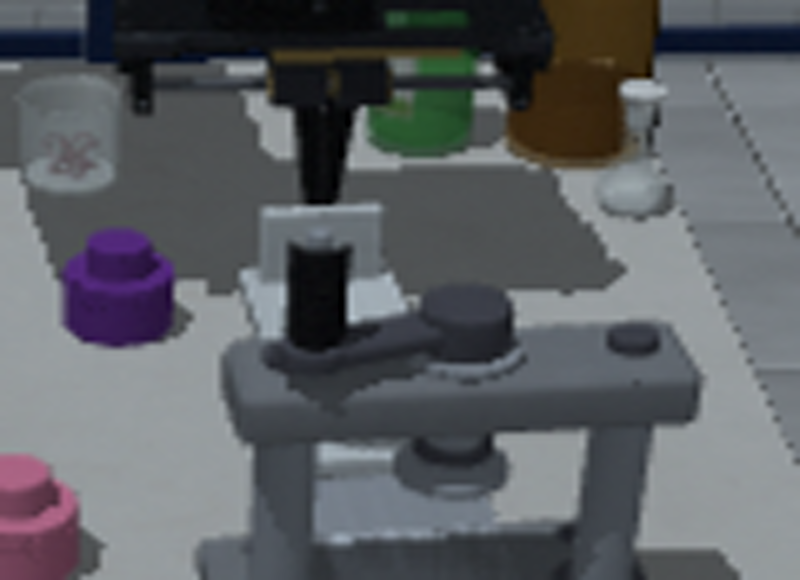

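Side view: fingers behind the push plate, the cell hidden behind the crosshead and crank sleeve. Continue gently to the stop.

```bash
python3 -m inch '[[[-0.06,0.004,0],0,1],[[-0.06,0.004,0],0,1],[[-0.05,0.003,0],0,1],[[-0.05,0.003,0],0,1],[[-0.05,0.003,0],0,1],[[-0.03,0.002,0],0,1],[[-0.03,0.002,0],0,1],[[-0.02,0.001,0],0,1],[[0,0,0],0,1],[[0,0,0],0,1]]'
```

```text
t: 19.55
eef_pos: [598.7, 7.8, 50.2]
tcp_rot: [-3.141, 0.0, 1.569]
ft_force: [0.6, 1.3, -0.6]
opening: 0.004
grip_force: 0.2
```

```bash
python3 -m inch '[[[-0.02,0.001,0],0,1],[[-0.02,0.001,0],0,1],[[-0.02,0.001,0],0,1],[[-0.02,0.001,0],0,1],[[0,0,0],0,1],[[0,0,0],0,1],[[0,0,0],0,1],[[0,0,0],0,1],[[0,0,0],0,1],[[0,0,0],0,1]]'; python3 -c "
from h import *
print(env.state()['ft_force'],env.state()['moment'])"
```

```text
t: 20.8
eef_pos: [598.9, 4.8, 50.2]
tcp_rot: [-3.141, -0.002, 1.569]
ft_force: [0.8, 14.0, 1.4]
opening: -0.001
grip_force: 7.4
[ 0.8 14.   1.4] [ 2.5 -0.2  0.1]
```

```bash
python3 -m inch '[[[0.2,0,0],0,1],[[0.2,0,0],0,1],[[0,0,-0.5],0,1],[[0,0,-0.8],0,1],[[0,0,-0.9],0,1],[[0,0,-0.9],0,1],[[0,0,-0.6],0,1],[[-0.4,0,0],0,1],[[-0.9,0,0],0,1],[[-0.9,0,0],0,1]]'
python3 -m inch '[[[-0.9,0,0],0,1],[[-0.7,0,0],0,1],[[0,0,0],0,0],[[0,0,0],0,-1],[[0,0,0],0,-1],[[0,0,0],0,-1],[[0,0,0],0,-1],[[0,0,0],0,-1],[[0,0,0],0,-1],[[0,0,0],0,-1]]'
python3 - <<'E'
from h import *
s=env.state();print(s["eef_pos"],s["opening"])
w=eyes.read_camera("wrist");save(w,"w5.png")
np.savez("w5.npz",**{k:w[k] for k in("pixels","fx","fy","cx","cy","extrinsics")})
for n in("crank_grip","crank_axis"):
    for l in eyes.spot_point(n,w): print(n,np.array(l["centre"]),l["score"],atz(w,l["centre"],198))
E
```

```text
t: 22.05
eef_pos: [598.7, -105.6, 272.4]
tcp_rot: [3.141, 0.0, 1.57]
ft_force: [0.6, -0.3, -0.4]
opening: 0.006
grip_force: 0.0
t: 23.3
eef_pos: [598.6, -200.8, 272.2]
tcp_rot: [3.142, 0.0, 1.569]
ft_force: [-0.3, -0.8, 1.4]
opening: 0.791
grip_force: 0.0
[ 598.6 -200.8  272.2] 0.790695515677156
crank_grip [150.1 207. ] 0.67 [ 558.7 -155.3  198. ]
crank_axis [123.8 274. ] 0.66 [ 612.5 -134.8  198. ]
```

View pics/w5.png

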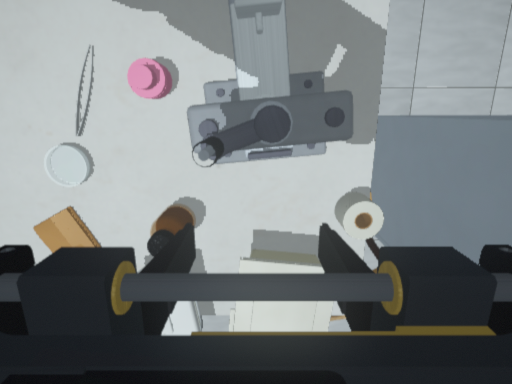

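Wrist view: hub centre ≈ (124,272), sleeve top ≈ (153,205), column tops ≈ (128,208) and (117,334); the carriage is home, its cell hidden under the crosshead.

```bash
python3 -m inch '[[[0.2,-0.5,-0.3],0,-1],[[0.2,-0.5,0],0,-1],[[0,0,0],0,-1],[[0,0,0],0,-1],[[0,0,0],0,-1],[[0,0,0],0,-1],[[0,0,0],0,-1],[[0,0,0],0,-1],[[0,0,0],0,-1],[[0,0,0],0,-1]]'
python3 - <<'E'
from h import *
s=env.state();print(s["eef_pos"],s["opening"])
w=eyes.read_camera("wrist");save(w,"w6.png")
np.savez("w6.npz",**{k:w[k] for k in("pixels","fx","fy","cx","cy","extrinsics")})
v={k:a for k,a in np.load("w5.npz").items()}
pt={}
for n in("crank_grip","crank_axis"):
    for l in eyes.spot_point(n,w)[:1]: print(n,np.array(l["centre"]),l["score"],atz(w,l["centre"],198)); pt[n]=l["centre"]
print(tri([ray(v,(150.1,207)),ray(w,pt["crank_grip"])]),tri([ray(v,(123.8,274)),ray(w,pt["crank_axis"])]))
for p in(v,w):
    g=cv2.cvtColor(p["pixels"],cv2.COLOR_RGB2GRAY);g=cv2.resize(g,None,fx=4,fy=4,interpolation=cv2.INTER_CUBIC)
    for nm,x,lo,hi in(("hub",(610,-133,185),50,95),("col1",(552,-137,155),24,50),("col2",(668,-129,155),24,50),("sleeve",(561,-155,222),30,62)):
        r,c=(proj(p,x)*4).astype(int);k=100 if nm=="hub" else 64
        C=cv2.HoughCircles(g[max(r-k,0):r+k,c-k:c+k],cv2.HOUGH_GRADIENT,1,10,param1=60,param2=12,minRadius=lo,maxRadius=hi)
        if C is not None:
            for q in C[0][:3]:
                px=((q[1]+max(r-k,0))/4,(q[0]+c-k)/4);print(nm,np.array(px),q[2]/4,atz(p,px,x[2]))
E
```

```text
t: 24.7
eef_pos: [538.7, -176.7, 290.3]
tcp_rot: [3.142, 0.0, 1.569]
ft_force: [-0.3, 0.0, -0.4]
opening: 1.0
grip_force: 0.0
[ 538.7 -176.7  290.3] 1.0001171825189128
crank_grip [173.5 279.4] 0.59 [ 558.9 -154.1  198. ]
crank_axis [150.4 344.1] 0.61 [ 614.6 -133.9  198. ]
(array([ 558.8, -154.9,  197.3]), [0.5956898610669671, 0.5956898610669197]) (array([ 612.4, -133.8,  204.7]), [0.7865508011670528, 0.7865508011670472])
hub [123.4 272.4] 18.175 [ 611.9 -134.9  185. ]
hub [120.6 268.4] 23.325 [ 608.5 -132.7  185. ]
hub [123.4 269.4] 21.025 [ 609.4 -134.9  185. ]
col1 [128.9 208.9] 10.4 [ 554.4 -140.9  155. ]
col1 [128.6 206.4] 8.025 [ 552.1 -140.7  155. ]
col1 [126.4 207.6] 7.275 [ 553.3 -138.7  155. ]
col2 [117.6 334.4] 10.125 [ 670.5 -131.   155. ]
col2 [118.9 331.4] 7.15 [ 667.8 -132.1  155. ]
col2 [115.1 334.6] 8.025 [ 670.5 -128.8  155. ]
sleeve [154.1 204.9] 11.575 [ 560.9 -155.3  222. ]
sleeve [152.6 207.4] 14.5 [ 562.8 -154.2  222. ]
sleeve [154.1 202.4] 10.875 [ 559.1 -155.3  222. ]
hub [151.1 333.4] 19.6 [ 608.6 -136.1  185. ]
hub [149.4 335.6] 17.15 [ 610.6 -134.6  185. ]
hub [153.9 333.1] 21.875 [ 608.6 -138.6  185. ]
col2 [142.1 386.9] 7.7 [ 669.1 -131.1  155. ]
sleeve [180.4 283.4] 12.25 [ 560.4 -155.   222. ]
sleeve [177.1 284.1] 13.7 [ 560.9 -152.3  222. ]
sleeve [181.6 281.1] 9.325 [ 558.6 -156.   222. ]
```

```bash
python3 -m inch '[[[0.18,0.18,0],0,0],[[0.18,0.18,0.2],0,0],[[0,0,0.4],0,0],[[0,0,0.4],0,0],[[0,0,0.4],0,0],[[0,0,0.3],0,0],[[0,0,0],0,0.5],[[0,0,0],0,1],[[0,0,0],0,1],[[0,0,0],0,1]]'
python3 - <<'E'
from h import *
s=env.state();print(s["eef_pos"],s["ft_force"],s["opening"])
A=np.array([612,-135.]);d=s["eef_pos"][:2]-A;print(np.hypot(*d),np.degrees(np.arctan2(d[1],d[0])))
f=lambda a:A+55*np.array([np.cos(np.radians(a)),np.sin(np.radians(a))])
a0=np.degrees(np.arctan2(d[1],d[0]))%360
for k in range(20):
    q=(f(a0-15*k-15)-f(a0-15*k))/60;print("%.0f [[%.3f,%.3f,0],0,1]"%(a0-15*k-15,q[1],q[0]))
E
```

```text
t: 26.1
eef_pos: [560.6, -155.1, 188.9]
tcp_rot: [3.14, 0.0, 1.569]
ft_force: [0.3, 0.3, 1.7]
opening: 0.204
grip_force: 30.0
[ 560.6 -155.1  188.9] [0.3 0.3 1.7] 0.20424348544639884
55.20754400809258 -158.6439362600172
186 [[0.232,-0.057,0],0,1]
171 [[0.239,0.005,0],0,1]
156 [[0.230,0.067,0],0,1]
141 [[0.205,0.124,0],0,1]
126 [[0.166,0.173,0],0,1]
111 [[0.115,0.210,0],0,1]
96 [[0.057,0.232,0],0,1]
81 [[-0.005,0.239,0],0,1]
66 [[-0.067,0.230,0],0,1]
51 [[-0.124,0.205,0],0,1]
36 [[-0.173,0.166,0],0,1]
21 [[-0.210,0.115,0],0,1]
6 [[-0.232,0.057,0],0,1]
-9 [[-0.239,-0.005,0],0,1]
-24 [[-0.230,-0.067,0],0,1]
-39 [[-0.205,-0.124,0],0,1]
-54 [[-0.166,-0.173,0],0,1]
-69 [[-0.115,-0.210,0],0,1]
-84 [[-0.057,-0.232,0],0,1]
-99 [[0.005,-0.239,0],0,1]
```

```bash
cat > m.py <<'E'
from h import *
import sys
C=np.array([612,-135.])
F=[];P=[]
for i in range(int(sys.argv[1]) if len(sys.argv)>1 else 5):
    s=env.state();F.append(s["ft_force"]);P.append(s["eef_pos"])
    if i<4: eyes.read_camera("side")
F=np.array(F);d=np.mean(P,0)[:2]-C;a=np.arctan2(d[1],d[0]);r=d/np.hypot(*d);t=np.array([r[1],-r[0]])
print("t",s["t"],"r %.1f ang %.1f"%(np.hypot(*d),np.degrees(a)),"resist tang",-(F[:,:2]@t),"mean %.2f"%-(F[:,:2]@t).mean(),"radial %.2f"%(F[:,:2]@r).mean(),"z %.1f"%F[:,2].mean(),np.mean(P,0))
E
python3 -m inch '[[[0.116,-0.029,0],0,1],[[0.116,-0.028,0],0,1],[[0.12,0.002,0],0,1],[[0.119,0.003,0],0,1],[[0.115,0.033,0],0,1],[[0.115,0.034,0],0,1],[[0.103,0.062,0],0,1],[[0.102,0.062,0],0,1],[[0.083,0.086,0],0,1],[[0.083,0.087,0],0,1]]'; python3 m.py
```

```text
t: 27.35
eef_pos: [578.7, -91.3, 188.9]
tcp_rot: [-3.141, 0.001, 1.569]
ft_force: [-4.3, -6.4, 4.1]
opening: 0.204
grip_force: 30.0
t 27.55 r 54.9 ang 126.6 resist tang [7.3 4.2 1.6 1.3 0.4] mean 2.95 radial -0.66 z 4.7 [579.3 -91.  188.8]
```

```bash
cat > q.py <<'E'
from h import *
s=env.state();d=s["eef_pos"][:2]-[612,-135.];r=d/np.hypot(*d);t=np.array([r[1],-r[0]]);F=s["ft_force"][:2]
print("t %.2f r %.1f ang %.1f tang %.2f rad %.2f"%(s["t"],np.hypot(*d),np.degrees(np.arctan2(d[1],d[0])),-F@t,F@r),"mom",np.array(s["moment"]).round(2),"tau",np.round(s["tau"],2))
E
python3 -m inch '[[[0.023,0.042,0],0,1],[[0.023,0.042,0],0,1],[[0.023,0.042,0],0,1],[[0.023,0.042,0],0,1],[[0.023,0.042,0],0,1],[[0.0114,0.0464,0],0,1],[[0.0114,0.0464,0],0,1],[[0.0114,0.0464,0],0,1],[[0.0114,0.0464,0],0,1],[[0.0114,0.0464,0],0,1]]'>/dev/null; python3 q.py
python3 -m inch '[[[-0.001,0.0478,0],0,1],[[-0.001,0.0478,0],0,1],[[-0.001,0.0478,0],0,1],[[-0.001,0.0478,0],0,1],[[-0.001,0.0478,0],0,1],[[-0.0134,0.046,0],0,1],[[-0.0134,0.046,0],0,1],[[-0.0134,0.046,0],0,1],[[-0.0134,0.046,0],0,1],[[-0.0134,0.046,0],0,1]]'>/dev/null; python3 q.py
```

```text
t 28.80 r 54.8 ang 97.3 tang 6.17 rad -1.50 mom [-0.4  1.  -0. ] tau [  1.4 -55.8 -24.6   0.8  -1.4  -0. ]
t 30.05 r 54.7 ang 67.3 tang 7.13 rad -0.86 mom [0.2 1.  0. ] tau [ -0.5 -58.7 -25.5   0.1  -1.7   0. ]
```

```bash
cat > q.py <<'E'
from h import *
s=env.state();d=s["eef_pos"][:2]-[612,-135.];r=d/np.hypot(*d);t=np.array([r[1],-r[0]]);F=s["ft_force"][:2];M=np.array(s["moment"])[:2]
print("t %.2f r %.1f ang %.1f turned %.1f tang %.2f rad %.2f"%(s["t"],np.hypot(*d),np.degrees(np.arctan2(d[1],d[0])),(201.4-np.degrees(np.arctan2(d[1],d[0])))%360,-F@t,F@r),"mom along r %.3f along t %.3f"%(M@r,M@t))
E
python3 q.py
python3 -m inch '[[[-0.0248,0.041,0],0,1],[[-0.0248,0.041,0],0,1],[[-0.0248,0.041,0],0,1],[[-0.0248,0.041,0],0,1],[[-0.0248,0.041,0],0,1],[[-0.0346,0.0332,0],0,1],[[-0.0346,0.0332,0],0,1],[[-0.0346,0.0332,0],0,1],[[-0.0346,0.0332,0],0,1],[[-0.0346,0.0332,0],0,1]]'>/dev/null; python3 q.py
python3 -m inch '[[[-0.042,0.023,0],0,1],[[-0.042,0.023,0],0,1],[[-0.042,0.023,0],0,1],[[-0.042,0.023,0],0,1],[[-0.042,0.023,0],0,1],[[-0.0464,0.0114,0],0,1],[[-0.0464,0.0114,0],0,1],[[-0.0464,0.0114,0],0,1],[[-0.0464,0.0114,0],0,1],[[-0.0464,0.0114,0],0,1]]'>/dev/null; python3 q.py
```

```text
t 30.05 r 54.7 ang 67.3 turned 134.1 tang 7.13 rad -0.86 mom along r 1.018 along t -0.183
t 31.30 r 54.8 ang 37.2 turned 164.2 tang 5.39 rad -1.23 mom along r 1.069 along t -0.144
t 32.55 r 54.9 ang 7.1 turned 194.3 tang 6.54 rad -1.34 mom along r 1.111 along t -0.050
```

```bash

python3 -m inch '[[[-0.0478,-0.001,0],0,1],[[-0.0478,-0.001,0],0,1],[[-0.0478,-0.001,0],0,1],[[-0.0478,-0.001,0],0,1],[[-0.0478,-0.001,0],0,1],[[-0.046,-0.0134,0],0,1],[[-0.046,-0.0134,0],0,1],[[-0.046,-0.0134,0],0,1],[[-0.046,-0.0134,0],0,1],[[-0.046,-0.0134,0],0,1]]'>/dev/null; python3 q.py
```

```text
t 33.80 r 55.1 ang -23.0 turned 224.4 tang 6.44 rad -1.15 mom along r 1.088 along t 0.021
```

```bash

python3 -m inch '[[[-0.041,-0.0248,0],0,1],[[-0.041,-0.0248,0],0,1],[[-0.041,-0.0248,0],0,1],[[-0.041,-0.0248,0],0,1],[[-0.041,-0.0248,0],0,1],[[-0.0332,-0.0346,0],0,1],[[-0.0332,-0.0346,0],0,1],[[-0.0332,-0.0346,0],0,1],[[-0.0332,-0.0346,0],0,1],[[-0.0332,-0.0346,0],0,1]]'>/dev/null; python3 q.py
```

```text
t 35.05 r 55.2 ang -53.1 turned 254.5 tang 5.63 rad -0.96 mom along r 1.133 along t -0.012
```

```bash

python3 -m inch '[[[-0.023,-0.042,0],0,1],[[-0.023,-0.042,0],0,1],[[-0.023,-0.042,0],0,1],[[-0.023,-0.042,0],0,1],[[-0.023,-0.042,0],0,1],[[-0.0114,-0.0464,0],0,1],[[-0.0114,-0.0464,0],0,1],[[-0.0114,-0.0464,0],0,1],[[-0.0114,-0.0464,0],0,1],[[-0.0114,-0.0464,0],0,1]]'>/dev/null; python3 q.py
```

```text
t 36.30 r 55.3 ang -83.0 turned 284.4 tang 7.64 rad -1.00 mom along r 1.222 along t -0.203
```

```bash

python3 -m inch '[[[0.001,-0.0478,0],0,1],[[0.001,-0.0478,0],0,1],[[0.001,-0.0478,0],0,1],[[0.001,-0.0478,0],0,1],[[0.001,-0.0478,0],0,1],[[0.0134,-0.046,0],0,1],[[0.0134,-0.046,0],0,1],[[0.0134,-0.046,0],0,1],[[0.0134,-0.046,0],0,1],[[0.0134,-0.046,0],0,1]]'>/dev/null; python3 q.py
```

```text
t 37.55 r 55.4 ang -112.6 turned 314.0 tang 6.97 rad -2.24 mom along r 1.211 along t -0.341
```

```bash

python3 -m inch '[[[0.0248,-0.041,0],0,1],[[0.0248,-0.041,0],0,1],[[0.0248,-0.041,0],0,1],[[0.0248,-0.041,0],0,1],[[0.0248,-0.041,0],0,1],[[0.0346,-0.0332,0],0,1],[[0.0346,-0.0332,0],0,1],[[0.0346,-0.0332,0],0,1],[[0.0346,-0.0332,0],0,1],[[0.0346,-0.0332,0],0,1]]'>/dev/null; python3 q.py
```

```text
t 38.80 r 55.3 ang -142.3 turned 343.7 tang 7.08 rad -0.20 mom along r 1.309 along t -0.232
```

```bash

python3 -m inch '[[[0.042,-0.023,0],0,1],[[0.042,-0.023,0],0,1],[[0.042,-0.023,0],0,1],[[0.042,-0.023,0],0,1],[[0.042,-0.023,0],0,1],[[0.0464,-0.0114,0],0,1],[[0.0464,-0.0114,0],0,1],[[0.0464,-0.0114,0],0,1],[[0.0464,-0.0114,0],0,1],[[0.0464,-0.0114,0],0,1]]'>/dev/null; python3 q.py
```

```text
t 40.05 r 55.1 ang -172.1 turned 13.5 tang 7.95 rad -0.40 mom along r 1.535 along t -0.034
```

```bash

python3 -m inch '[[[0.0239,0.0005,0],0,1],[[0.0239,0.0005,0],0,1],[[0.0239,0.0005,0],0,1],[[0.0239,0.0005,0],0,1],[[0.0239,0.0005,0],0,1],[[0.0239,0.0005,0],0,1],[[0.0239,0.0005,0],0,1],[[0.0239,0.0005,0],0,1],[[0.0239,0.0005,0],0,1],[[0.0239,0.0005,0],0,1]]'>/dev/null; python3 q.py
python3 -m inch '[[[0.023,0.0067,0],0,1],[[0.023,0.0067,0],0,1],[[0.023,0.0067,0],0,1],[[0.023,0.0067,0],0,1],[[0.023,0.0067,0],0,1],[[0.023,0.0067,0],0,1],[[0.023,0.0067,0],0,1],[[0.023,0.0067,0],0,1],[[0.023,0.0067,0],0,1],[[0.023,0.0067,0],0,1]]'>/dev/null; python3 q.py
```

```text
t 41.30 r 55.0 ang 173.0 turned 28.4 tang 8.94 rad 1.23 mom along r 1.578 along t 0.057
t 42.55 r 55.0 ang 158.0 turned 43.4 tang 10.71 rad -0.21 mom along r 1.816 along t 0.005
```

```bash
python3 - <<'E'
import numpy as np
from scipy.optimize import least_squares
D=np.array([[104,97.3,6.17,1.04],[134.1,67.3,7.13,1.018],[164.2,37.2,5.39,1.069],[194.3,7.1,6.54,1.111],[224.4,-23,6.44,1.088],[254.5,-53.1,5.63,1.133],[284.4,-83,7.64,1.222],[314,-112.6,6.97,1.211],[343.7,-142.3,7.08,1.309],[373.5,-172.1,7.95,1.535],[388.4,173,8.94,1.578],[403.4,158,10.71,1.816]])
th,a=np.radians(D[:,0]),np.radians(D[:,1])
for off in(0,1):
  for k in(3.0,None):
    def f(p):
        F=p[0]+(k or p[5])*np.logaddexp(0,(th-p[1])*40)/40
        return np.r_[(p[2]*F+off*(p[3]*np.cos(a)+p[4]*np.sin(a))-D[:,3])/.04,(F-D[:,2])/.7]
    r=least_squares(f,[6.5,5.8,.165,0,0,3.0]);print(off,k,r.x,np.degrees(r.x[1]),2*r.cost)
E
```

```text
0 3.0 [6.41330957 5.73676089 0.17353273 0.         0.         3.        ] 328.6921870050586 41.43379369577812
0 None [6.36035511 5.63443906 0.17512578 0.         0.         2.65562233] 322.82957799219 40.06362584824313
1 3.0 [ 6.44468437  5.82074416  0.17412851 -0.03487774 -0.07834271  3.        ] 333.5040737633748 18.00660259265937
1 None [ 6.44889373  5.82846741  0.17398218 -0.03464208 -0.07896501  3.03505746] 333.94658369902754 17.99377292225403
```

```bash

python3 -m inch '[[[0.0166,0.0096,0],0,1],[[0.0166,0.0096,0],0,1],[[0.0166,0.0096,0],0,1],[[0.0166,0.0096,0],0,1],[[0.0166,0.0096,0],0,1],[[0.0166,0.0096,0],0,1],[[0.0166,0.0096,0],0,1],[[0.0166,0.0096,0],0,1],[[0.0166,0.0096,0],0,1],[[0.0166,0.0096,0],0,1]]'>/dev/null; python3 q.py
```

```text
t 43.80 r 55.0 ang 146.1 turned 55.3 tang 10.14 rad 0.13 mom along r 1.858 along t 0.052
```

```bash

python3 -m inch '[[[0.0172,0.0142,0],0,1],[[0.0172,0.0142,0],0,1],[[0.0172,0.0142,0],0,1],[[0.0172,0.0142,0],0,1],[[0.0172,0.0142,0],0,1],[[0,0,0],0,1],[[0,0,0],0,1],[[0,0,0],0,1],[[0,0,0],0,1],[[0,0,0],0,1]]'>/dev/null; python3 q.py
```

```text
t 45.05 r 54.9 ang 139.0 turned 62.4 tang 9.75 rad 1.07 mom along r 1.662 along t 0.071
```

```bash

python3 -m inch '[[[0,0,0],0,0.5],[[0,0,0],0,0.2],[[0,0,0],0,0.1],[[0,0,0],0,0.1],[[0,0,-0.2],0,0.1],[[0,0,-0.4],0,0.1],[[0,0,-0.5],0,0.1],[[-0.7,0,-0.2],0,0.1],[[-0.9,0,0],0,0.1],[[-0.5,0,0],0,0.1]]'
python3 - <<'E'
from h import *
w=eyes.read_camera("wrist");a=eyes.read_camera("side")
for n in("crank_grip","crank_axis"):
    for l in eyes.spot_point(n,w)[:1]: print(n,l["score"],atz(w,l["centre"],198))
r,c=proj(a,[611,-135,90]).astype(int)
f=lambda i,r,c,h,k:cv2.resize(i["pixels"][r-h:r+h,c-k:c+k],(400,400),interpolation=cv2.INTER_CUBIC)
cv2.imwrite("pics/z.png",cv2.cvtColor(np.hstack([f(a,r,c,50,50),cv2.resize(w["pixels"],(400,400))]),cv2.COLOR_RGB2BGR))
E
```

```text
t: 46.3
eef_pos: [571.0, -226.1, 267.3]
tcp_rot: [3.14, 0.001, 1.568]
ft_force: [0.7, 0.1, -0.0]
opening: 0.448
grip_force: 0.0
crank_grip 0.77 [570.7 -99.1 198. ]
crank_axis 0.84 [ 613.1 -136.   198. ]
```

View pics/z.png

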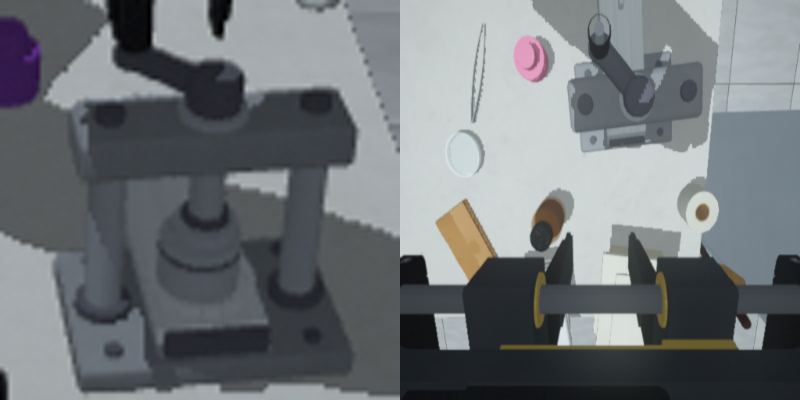

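The foot bears on the upright cell in the home carriage, the crank has stayed where it was left (sleeve at about (571,−99)), and the gripper is clear.

```bash
python3 -c "
from cell import env
print(env.job_done())"
```

```text
the job is handed in; nothing more can be done
None
```

The job is handed in at about 46 s: the cell is upright in its nest, the carriage is against its stop, and the crank is about 89° past contact as judged by feel (the contact angle is good to roughly ±5°), left clamped with the gripper clear.

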